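Set out the samples on the microscopy mat

TASK

Set out the dark mat for the next microscope session: the pale-blue petri dish in the middle of the white tile, the small amber dish centred on top of it, the red-capped vial in the middle of the cork coaster, and the green slide box on the mat midway between tile and coaster, its long side square to the line joining them. Stand the blue-capped vial on the mat directly behind the coaster (on the side away from the robot, going by the mat's edges), a finger's width, about 20 mm, clear of it. Tip nothing over, leave the measuring cylinder and the potted plant alone, and let go of everything.

Things in the scene. Friction and masses are not known exactly. Their poses are not given: they have to be found in the camera images.
- mat: Dark grey bench mat fixed on the table, 170 (x) x 320 (y) x 3 mm high. Origin: centre of its underside, on the table. Its x axis points away from the robot (within 0.3 rad), its y axis along the long side to the robot's left. Tile and coaster lie on it, one 100 mm to each side of the mat's y = 0 and both at x = -20 mm in the mat's frame, so the point midway between them is x = -20 mm, y = 0 there.
- tile: White square ceramic tile fixed on the mat, 80 x 80 x 6 mm, edges parallel to the mat's. Origin: centre of its underside, on top of the mat; its top is 9 mm above the table. Whether it lies on the left or the right of the mat varies.
- cork: Round brown cork coaster fixed on the mat, 72 mm in diameter, 5 mm thick. Origin: centre of its underside, on top of the mat; its top is 8 mm above the table. Its x axis is parallel to the mat's x axis (pointing behind it, away from the robot). A vial directly behind it with a 20 mm gap has its centre 70 mm along that axis.
- dish_c (a point): Pale-blue closed petri dish, a flat disc 60 mm in diameter and 18 mm high (the lower half 56 mm in diameter), with a flat top, about 50 g, loose, lying flat on the table. The point is its centre, 9 mm above its underside; z is up.
- smalldish_c (a point): Small amber closed petri dish, a flat disc 44 mm in diameter and 16 mm high (the lower half 40 mm in diameter), about 30 g, loose, lying flat on the table. The point is its centre, 8 mm above its underside; z is up.
- redvial_c (a point): Sample vial with a RED cap: whitish cylinder 28 mm in diameter and 40 mm high with a paper band, cap 25 mm in diameter on top, 55 mm high in all, about 40 g, loose, standing on the table. The point is its centre, 27.5 mm above its underside; z is up.
- bluevial_c (a point): Sample vial with a BLUE cap, otherwise the same as the red-capped one: 28 mm in diameter, 55 mm high in all, standing on the table. The point is its centre, 27.5 mm above its underside; z is up.
- slidebox_c (a point): Closed green slide box, a rigid block 76 (its x) x 30 (its y) x 24 mm high (z), about 70 g, loose, lying flat on the table at any yaw. The point is its centre, 12 mm above its underside. Either end may point away from the robot.
- cylinder: Bystander: slim empty measuring cylinder, 144 mm tall, tube 24 mm in diameter on a round white foot 60 mm in diameter, standing loose to the robot's right. Origin: centre of its underside. Leave it alone.
- plant: Bystander: small succulent in a teal pot, pot 68 mm in diameter and 55 mm high, leaves to about 110 mm, standing loose to the robot's left. Origin: centre of its underside. Leave it alone.
Mind the look-alikes: they are no part of the job. Leave any purple or turquoise look-alike of the part that bears smalldish_c alone.

How it is judged:
By the outcome, as a careful person would: the job done as asked, in the order asked, and still so for the second after the job is handed in, with the robot touching nothing.
It also fails if it takes over 120 s, if anything falls off the work surface, if the arm or the gripper's body presses on something with over 40 N, if the wrist force passes 120 N, or if a joint passes its speed limit or range.

ROBOT

A 6-joint arm with a two-finger parallel gripper is mounted at the origin on the work surface. World frame = base frame: x ahead of the robot, y to its left, z up, the work surface at z = 0. Lengths are in m, angles in rad, forces in N, time in s.
With the tool pointing down it reaches from about 0.425 to 0.95 m from the base axis. Payload 3.5 kg.
Tool frame: the origin (TCP) lies midway between the tips of the shut fingers; the grasp point (between the pads) lies 19 mm behind it; z points along the fingers, y is the direction in which the jaws open and shut (so a half turn about z gives the same grasp; the last joint's range is limited). The gripper opens to 85 mm and grips with 20 to 120 N. Pads are 22 mm wide; open, the fingers measure 114 mm over their backs; the gripper's body (76 mm by 85 mm) begins 54 mm behind the grasp point. The pads swing forward as they close: fully open they stand 13 mm farther back than shut.
Start: joints at [-1.346, 0.286, 1.577, -0, 1.279, -0.15], TCP at [0.247, -0.628, 0.231] pointing down, gripper open.
Joint ranges: [-2.77, 2.77], [-0.9, 2.22], [0.21, 2.48], [-1.53, 4.67], [0.24, 2.81], [-2.84, 2.84]. Speed limits (rad/s): [2.79, 2.79, 3.14, 3.14, 3.14, 3.14].

INTERFACE

Orientations are given as a unit quaternion [x, y, z, w].
In Python, from plant import * gives the robot as it stands.
- The arm moves only by the shell command python3 -m jog 'ROWS' [FORCE]. ROWS is a JSON object of lists of equal length, an entry for each row: "travel": the shift along the world's x, y, z in mm, a list of three; "dr": the turn, a rotation vector about the world's x, y, z in degrees, a list of three; "jaw": the closure in counts, from 0 (fully open) to 255 (shut). In form: {"travel": [[x, y, z], ...], "dr": [[wx, wy, wz], ...], "jaw": [jaw, ...]}. A call has 1 to 5 rows; each row shifts and turns the commanded pose from where the row before left it; what a row does not reach is not made up. A row lasts 1/12 s, in which the tool goes at most 41.7 mm and 7.16 degrees, less where a joint would pass 70% of its speed; a pose out of reach is approached as far as the arm can. A call is refused whole if a number of a shift passes 41.7 or a number of a turn 7.16, either way. A call with a gripper value outside its range is refused whole. The fingers move at their own pace and stop on an object; FORCE is the grip in N (left out, the last holds). Time passes only in rows, so rows that do not move let the fingers close. It gives the time, the measured TCP pose, the force and the opening at its end, in the units of the state.
- get_state(): the state, without advancing time (a new reading comes with each control period).
- read_camera(name): name is "side" or "top"; returns the picture (384x512x3 uint8, red, green, blue); there is no depth.
- camera_info(name): a dict with "K" (3x3 intrinsics, pixels), "R" (3x3) and "t" (3): a world point X has camera coordinates R X + t. Camera axes: x right, y down, z forward; pixel columns grow to the right and rows downward; lengths in m; the calibration is good to about 2 mm. A picture is of the moment at which its call begins. camera_info takes no time and is no camera call.
- sign_off(): hands the job in, once; it reports no verdict.
The state is a dict: "time": time; "qpos": joint angles; "dq": joint speeds; "joint_efforts": joint torques, N m; "eef_pos": TCP position; "tcp_rot": TCP orientation; "contact_force": force on the tool from outside, world axes, zero at the start; "wrist_torque": the same for the moment, N m; "opening": opening from 0.0 (shut) to 1.0 (fully open).
Only numpy, scipy, OpenCV 4.12 (cv2) and the standard library are available. Lean on these libraries where they do the work, as an engineer would, in place of code of your own. Each camera call takes 0.05 s, during which the arm holds its last target. There are 200 camera calls.

## Working session

There is one attempt and no reset: what is moved stays moved. The work goes in short steps, Python scripts to look and compute and a shell command to move; the robot and the scene stay as the last step left them, time stands still between calls to the robot, and variables do not carry over. Pictures are saved under pics/ and viewed, about 12 in all and at most 16, crops included, and the job is handed in when it is done.

```bash
mkdir -p pics; ls; python3 - <<'E'
from plant import *
import cv2
s=get_state(); print(s)
for n in("top","side"):
    im=read_camera(n); cv2.imwrite(f"pics/{n}0.png",cv2.cvtColor(im,cv2.COLOR_RGB2BGR))
    c=camera_info(n); print(n,c)
E
```

```text
pics
{'time': 0.0, 'qpos': array([-1.34603241e+00,  2.87177087e-01,  1.57816692e+00, -2.06014941e-05,
        1.27859183e+00, -1.49984718e-01]), 'dq': array([-0.00076267, -0.00039646, -0.00059991, -0.00209291, -0.00167451,
       -0.00030921]), 'joint_efforts': array([-1.69078089e-04, -4.05987740e+01, -2.92622477e+01, -1.88669369e-04,
        5.96410609e-03,  4.84213459e-06]), 'eef_pos': array([ 0.24696175, -0.62749974,  0.22994502]), 'tcp_rot': array([ 9.82495503e-01,  1.86282617e-01, -5.36488110e-05, -1.17040250e-03]), 'contact_force': array([ 0.22512752, -0.59113352, -0.07713096]), 'wrist_torque': array([-0.00167479,  0.04821648, -0.00329475]), 'opening': 1.0021958316852988}
top {'K': array([[493.87725235,   0.        , 252.76120589],
       [  0.        , 493.87725235, 193.38458969],
       [  0.        ,   0.        ,   1.        ]]), 'R': array([[ 1.72066734e-02, -9.99850240e-01,  1.85125828e-03],
       [-9.93323571e-01, -1.73055333e-02, -1.14056134e-01],
       [ 1.14071090e-01,  1.23628158e-04, -9.93472582e-01]]), 't': array([0.0048597 , 0.54068321, 1.69852476])}
side {'K': array([[405.14820423,   0.        , 255.30687373],
       [  0.        , 405.14820423, 191.12219719],
       [  0.        ,   0.        ,   1.        ]]), 'R': array([[-0.86509616, -0.5015965 , -0.0030967 ],
       [-0.30792109,  0.53592024, -0.78611328],
       [ 0.39597126, -0.67911004, -0.61807468]]), 't': array([0.4441129 , 0.19806501, 1.07912792])}
```

View pics/top0.png

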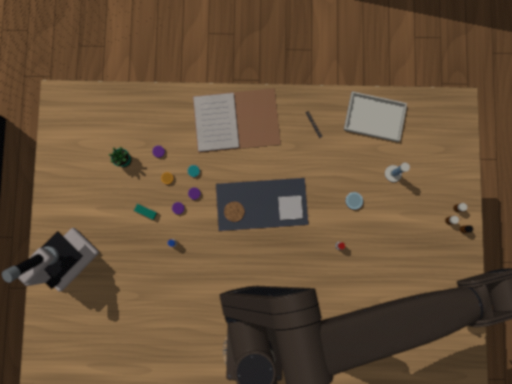

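View pics/side0.png

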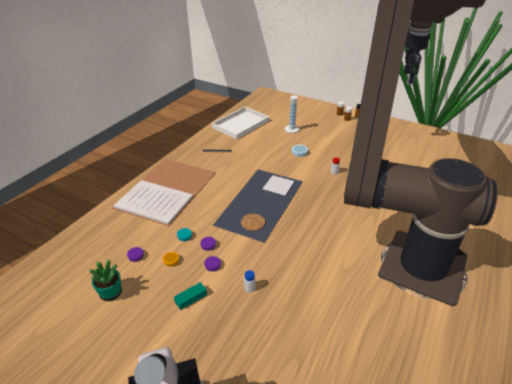

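Top view: the amber dish is at (168,179). Look-alikes are purple at (159,152), (195,194) and (179,209), and turquoise at (194,172). The pale-blue dish is at (355,201), next to the cylinder at (395,172). The red cap is at (342,246), the blue cap at (172,243) and the green box at (146,212). On the mat, the cork is at (234,211) on the robot's left and the tile at (290,208) on its right. The plant is at (121,158).

I choose the amber (orange) disc and will check it in a close crop.

```bash
cat > h.py <<'E'
from plant import *
import cv2, numpy as np
def grab(n):
    return read_camera(n)
def cast(n,px,z):
    c=camera_info(n); px=np.atleast_2d(np.float64(px))
    d=np.c_[px,np.ones(len(px))]@np.linalg.inv(c["K"]).T@c["R"]
    o=-c["R"].T@c["t"]
    return (o+d*((z-o[2])/d[:,2])[:,None])[:,:2]
def proj(n,P):
    c=camera_info(n); q=c["K"]@(c["R"]@np.float64(P)+c["t"]); return q[:2]/q[2]
# name: hue range, smin, vmin
H={"amber":((10,25),150,90),"red":((172,188),120,60),"blue":((108,122),140,60),"green":((68,86),120,40),
   "dish":((90,106),40,100),"cork":((8,18),90,60)}
def blob(im,name,guess,r=14,up=4):
    """centroid + contour of the colour blob nearest guess"""
    x0,y0=[int(round(v))-r for v in guess]; x0=max(x0,0); y0=max(y0,0)
    w=cv2.resize(im[y0:y0+2*r,x0:x0+2*r],None,fx=up,fy=up,interpolation=cv2.INTER_CUBIC)
    h=cv2.cvtColor(w,cv2.COLOR_RGB2HSV).astype(int)
    (a,b),s,v=H[name] if name in H else ((0,180),0,0)
    hh=h[...,0]; hue=((hh>=a)&(hh<=b))|((hh+180>=a)&(hh+180<=b))
    if name=="tile": m=(h[...,1]<60)&(h[...,2]>110)
    elif name=="mat": m=(h[...,2]<100)&(h[...,1]<110)
    else: m=hue&(h[...,1]>=s)&(h[...,2]>=v)
    cs,_=cv2.findContours(m.astype(np.uint8),cv2.RETR_EXTERNAL,cv2.CHAIN_APPROX_NONE)
    if not cs: return None
    c=max(cs,key=cv2.contourArea); M=cv2.moments(c)
    f=lambda p:(np.float64(p)+.5)/up-.5+[x0,y0]
    return f([M["m10"]/M["m00"],M["m01"]/M["m00"]]),f(c[:,0,:]),M["m00"]/up**2
E
python3 - <<'E'
from h import *
G={"amber":((168,179),(171,259),.008),"dish":((355,201),(300,150),.009),"red":((342,246),(336,160),.0475),"blue":((172,243),(250,275),.0475),
"green":((146,212),(190,295),.012),"cork":((234,211),(253,222),.008),"tile":((290,208),(279,185),.009)}
T=grab("top");S=grab("side")
for k,(t,s,z) in G.items():
    for n,im,g in(("top",T,t),("side",S,s)):
        r=20 if k in("cork","tile","green","dish") else 12
        b=blob(im,k,g,r)
        if b is None: print(k,n,None); continue
        w=cast(n,b[1],z); 
        rr=cv2.minAreaRect((w*1000).astype(np.float32))
        print(k,n,b[0].round(1),(cast(n,b[0],z)[0]*1000).round(1),"size",np.round(rr[1]),"ang",round(rr[2],1), "rectc",np.round(rr[0],1))
b=blob(T,"mat",(262,204),60); w=cast("top",b[1],.003); rr=cv2.minAreaRect((w*1000).astype(np.float32)); print("mat",rr)
cr=[cv2.resize(T[140:260,100:250],None,fx=4,fy=4,interpolation=cv2.INTER_CUBIC)]
cv2.imwrite("pics/crop1.png",cv2.cvtColor(cr[0],cv2.COLOR_RGB2BGR))
E
```

```text
amber top [166.8 177.8] [593.6 321. ] size [47. 44.] ang 54.2 rectc [593.8 321.5]
amber side [170.6 258.6] [591.  320.6] size [47. 55.] ang 29.9 rectc [591.7 321. ]
dish top [353.9 200.6] [ 523.5 -344.4] size [52. 52.] ang 45.4 rectc [ 523.3 -344.5]
dish side [299.3 150.2] [ 521.6 -341.7] size [55. 70.] ang 26.0 rectc [ 521.2 -342.8]
red top [341.3 245.6] [ 363.9 -292.5] size [24. 24.] ang 40.2 rectc [ 363.8 -292.7]
red side [335.7 160.1] [ 362.5 -290.3] size [24. 43.] ang 16.1 rectc [ 362.7 -290.5]
blue top [171.1 242.6] [364.  291.1] size [17. 19.] ang 2.0 rectc [363.9 291.1]
blue side [249.1 275.2] [361.2 292.6] size [21. 30.] ang 31.3 rectc [360.9 292.8]
green top [145.2 211.4] [472.1 392.3] size [74. 25.] ang 65.5 rectc [472.4 392.4]
green side [190.1 295.4] [469.5 393.5] size [81. 43.] ang 66.7 rectc [469.4 392.1]
cork top [233.8 211.2] [478.6  80. ] size [70. 71.] ang 1.1 rectc [478.5  79.9]
cork side [252.6 221.7] [473.9  84.3] size [72. 74.] ang 29.9 rectc [474.2  83.5]
tile top [290.1 207.2] [ 496.2 -118.5] size [80. 81.] ang 4.0 rectc [ 496.  -118.9]
tile side [277.9 184.7] [ 492.1 -113.2] size [ 85. 100.] ang 5.1 rectc [ 493.1 -117.7]
mat ((506.28155517578125, -17.650375366210938), (173.40492248535156, 323.08953857421875), 4.817724227905273)
```

View pics/crop1.png

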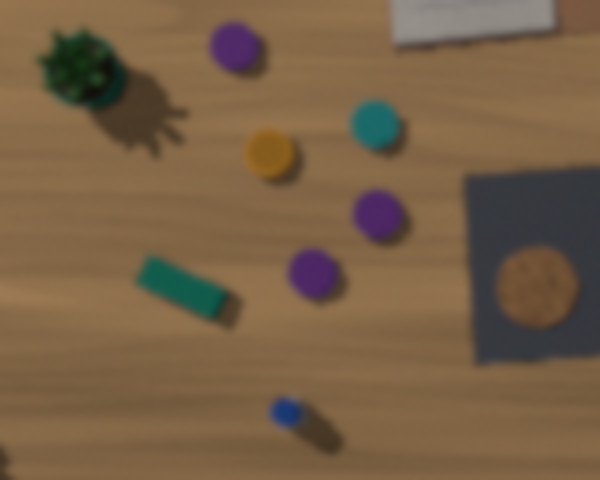

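The crop confirms the amber disc at crop (270,153), with purple and turquoise discs around it. Sizes and both views agree to within about 4 mm, and the tile–cork distance measures 199 mm against 200. The mat's yaw is about 5°. The first move goes above the pale-blue dish, at about (522.5, -343), with the jaws along the mat's y axis.

```bash
python3 -m jog '{"travel":[[23,23.7,-6],[23,23.7,-12],[23,23.7,-12],[23,23.7,-12],[23,23.7,-12]],"dr":[[0,0,-5.5],[0,0,-5.5],[0,0,-5.5],[0,0,0],[0,0,0]],"jaw":[0,0,0,0,0]}' 30
python3 -m jog '{"travel":[[23,23.7,-12],[23,23.7,-12],[23,23.7,-12],[23,23.7,-12],[23,23.7,-12]],"dr":[[0,0,0],[0,0,0],[0,0,0],[0,0,0],[0,0,0]],"jaw":[0,0,0,0,0]}'
python3 -m jog '{"travel":[[23,23.7,-12],[23,23.7,-12],[0,0,0],[0,0,0]],"dr":[[0,0,0],[0,0,0],[0,0,0],[0,0,0]],"jaw":[0,0,0,0]}'
```

```text
time: 0.62
eef_pos: [0.3628, -0.5083, 0.1766]
tcp_rot: [0.999, 0.043, -0.0, -0.0]
contact_force: [0.5, -0.3, -0.3]
opening: 1.004
time: 1.03
eef_pos: [0.478, -0.3897, 0.1167]
tcp_rot: [0.999, 0.043, -0.0, -0.0]
contact_force: [0.3, 0.3, -0.3]
opening: 1.0
time: 1.37
eef_pos: [0.5234, -0.3418, 0.092]
tcp_rot: [0.999, 0.045, -0.001, -0.001]
contact_force: [-0.4, -0.1, 0.1]
opening: 1.003
```

```bash
python3 -m jog '{"travel":[[-0.3,-0.5,-30],[0,0,-30],[0,0,-30],[0,0,0],[0,0,0]],"dr":[[0,0,0],[0,0,0],[0,0,0],[0,0,0],[0,0,0]],"jaw":[0,0,0,30,60]}'
python3 -m jog '{"travel":[[0,0,0],[0,0,0],[0,0,0],[0,0,0],[0,0,0]],"dr":[[0,0,0],[0,0,0],[0,0,0],[0,0,0],[0,0,0]],"jaw":[100,140,140,140,140]}' 30
python3 - <<'E'
from h import *
s=get_state();print(s["eef_pos"],s["opening"])
T=grab("top");S=grab("side")
for n,im,g in(("top",T,(354,200.6)),("side",S,(299,150))):
    b=blob(im,"dish",g,20); print(n,b and (b[0].round(1),b[2],cast(n,b[0],.009)[0]*1000))
cv2.imwrite("pics/g1.png",cv2.cvtColor(cv2.resize(S[70:220,220:420],None,fx=3,fy=3),cv2.COLOR_RGB2BGR))
E
```

```text
time: 1.78
eef_pos: [0.5211, -0.3443, 0.0021]
tcp_rot: [0.999, 0.043, -0.001, -0.001]
contact_force: [0.7, -0.3, 0.7]
opening: 0.772
time: 2.2
eef_pos: [0.5234, -0.3447, 0.0046]
tcp_rot: [0.999, 0.043, 0.001, 0.001]
contact_force: [-0.0, 0.4, -1.0]
opening: 0.685
[ 0.52341038 -0.3447257   0.00461892] 0.6853811260061984
top None
side (array([302.8, 149.3]), 56.1875, array([ 513.02613849, -353.88862873]))
```

View pics/g1.png

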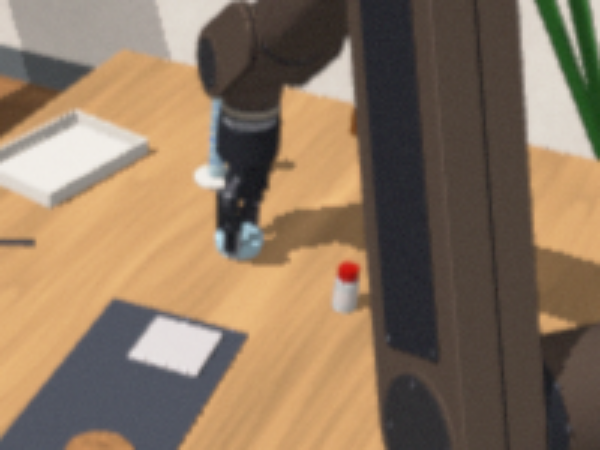

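The jaws closed at 0.685 of full opening, about 59 mm, which fits the 60 mm dish. The side view shows the dish between the pads at crop (238,240), with the red vial and cylinder clear. Next I lift it and carry it to the tile.

```bash
python3 -m jog '{"travel":[[0,0,10],[0,0,25],[0,0,25],[-3.7,26.6,0],[-5,40,0]],"dr":[[0,0,0],[0,0,0],[0,0,0],[0,0,0],[0,0,0]],"jaw":[140,140,140,140,140]}' 30
python3 -m jog '{"travel":[[-5,40,0],[-5,40,0],[-5,40,0],[-5,40,0],[0,0,0]],"dr":[[0,0,0],[0,0,0],[0,0,0],[0,0,0],[0,0,0]],"jaw":[140,140,140,140,140]}'
python3 -m jog '{"travel":[[0,0,-25],[0,0,-20],[0,0,0],[0,0,0]],"dr":[[0,0,0],[0,0,0],[0,0,0],[0,0,0]],"jaw":[140,140,140,140]}'
python3 - <<'E'
from h import *
P=[]
for i in range(4):
    T=grab("top");S=grab("side"); P.append(get_state()["eef_pos"])
print(np.mean(P,0),get_state()["opening"])
cv2.imwrite("pics/g2.png",cv2.cvtColor(cv2.resize(np.hstack([S[130:230,200:330],T[160:260,210:340]]),None,fx=3,fy=3),cv2.COLOR_RGB2BGR))
E
```

```text
time: 2.72
eef_pos: [0.5164, -0.2812, 0.0673]
tcp_rot: [0.999, 0.042, 0.003, 0.003]
contact_force: [1.0, 1.3, -0.3]
opening: 0.681
time: 3.13
eef_pos: [0.4916, -0.1113, 0.0626]
tcp_rot: [0.999, 0.046, -0.002, -0.002]
contact_force: [-1.4, 0.3, -0.6]
opening: 0.677
time: 3.47
eef_pos: [0.4933, -0.1173, 0.0178]
tcp_rot: [0.999, 0.043, -0.001, -0.001]
contact_force: [-0.1, 0.2, 0.4]
opening: 0.683
[ 0.49499257 -0.11821031  0.01951275] 0.6810359430738073
```

View pics/g2.png

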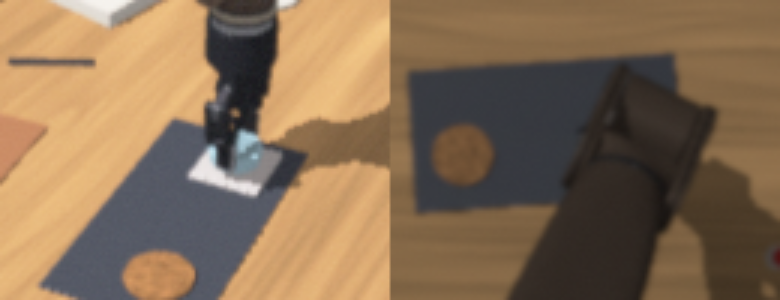

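The dish is held level above the tile, at left crop (240,150). I lower it 5.5 mm, release, and back off to the left, towards the amber dish, so the camera can see it.

```bash
python3 -m jog '{"travel":[[0,0,-3],[0,0,-2.5],[0,0,0],[0,0,0]],"dr":[[0,0,0],[0,0,0],[0,0,0],[0,0,0]],"jaw":[140,140,140,140]}' 30
python3 -m jog '{"travel":[[0,0,0],[0,0,0],[0,0,0],[0,0,10],[0,0,30]],"dr":[[0,0,0],[0,0,0],[0,0,0],[0,0,0],[0,0,0]],"jaw":[60,40,20,20,20]}'
python3 -m jog '{"travel":[[0,0,30],[0,35,15],[8,40,0],[8,40,0],[8,40,0]],"dr":[[0,0,0],[0,0,0],[0,0,0],[0,0,0],[0,0,0]],"jaw":[20,20,20,20,20]}'
python3 -m jog '{"travel":[[8,40,0],[8,40,0],[8,40,0],[8,40,0],[8,40,0]],"dr":[[0,0,0],[0,0,0],[0,0,0],[0,0,0],[0,0,0]],"jaw":[20,20,20,20,20]}'
python3 - <<'E'
from h import *
print(get_state()["eef_pos"])
T=grab("top");S=grab("side")
print(proj("top",[.495,-.118,.018]),proj("side",[.495,-.118,.018]))
for n,im in(("top",T),("side",S)):
    b=blob(im,"dish",proj(n,[.495,-.118,.018]),20); w=cast(n,b[1],.018)*1000; print(n,b[0].round(1),cast(n,b[0],.018)[0]*1000,cv2.minAreaRect(w.astype(np.float32)))
cv2.imwrite("pics/g3.png",cv2.cvtColor(cv2.resize(np.hstack([S[130:230,200:330],T[160:260,210:340]]),None,fx=3,fy=3),cv2.COLOR_RGB2BGR))
E
```

```text
time: 4.2
eef_pos: [0.4945, -0.1178, 0.0135]
tcp_rot: [0.999, 0.043, -0.0, 0.0]
contact_force: [-2.1, -0.2, 5.5]
opening: 0.686
time: 4.62
eef_pos: [0.4905, -0.116, 0.0493]
tcp_rot: [0.999, 0.043, -0.005, -0.002]
contact_force: [-0.7, 0.7, -0.3]
opening: 0.922
time: 5.03
eef_pos: [0.5187, 0.0387, 0.0994]
tcp_rot: [0.999, 0.043, 0.001, 0.0]
contact_force: [2.0, -0.2, -0.2]
opening: 0.926
time: 5.45
eef_pos: [0.5582, 0.2396, 0.0985]
tcp_rot: [0.999, 0.044, 0.0, -0.0]
contact_force: [0.6, -0.9, 0.0]
opening: 0.922
[0.55816141 0.23955193 0.09852654]
[290.1177824  207.30938804] [277.92009703 181.55383534]
top [290.5 206.9] [ 496.59968392 -119.30551986] ((496.60736083984375, -119.34017181396484), (53.96418380737305, 53.177528381347656), 45.90773391723633)
side [277.9 181.4] [ 495.52514421 -118.72372639] ((497.455078125, -118.23539733886719), (62.16650390625, 73.55410766601562), 23.77952003479004)
```

View pics/g3.png

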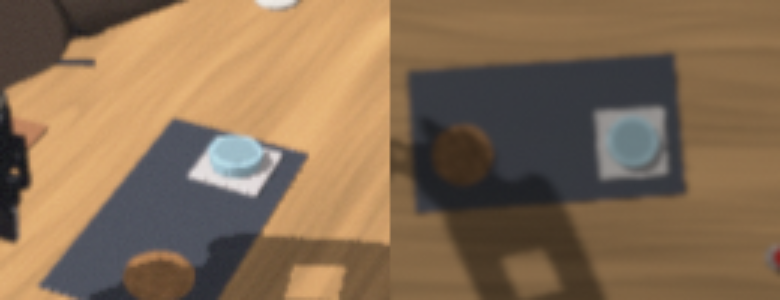

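The dish sits in the middle of the tile: the top view gives (496.6,-119.3) against the tile's (496.2,-118.5). It's at crop (633,143) on the tile (630,143). The amber dish is next.

```bash
python3 -m jog '{"travel":[[12,30,0],[12,30,0],[10,23.5,0],[0,0,-30],[0,0,-30]],"dr":[[0,0,0],[0,0,0],[0,0,0],[0,0,0],[0,0,0]],"jaw":[40,60,60,60,60]}' 30
python3 -m jog '{"travel":[[0,0,-20],[0,0,-14],[0,0,0],[0,0,0],[0,0,0]],"dr":[[0,0,0],[0,0,0],[0,0,0],[0,0,0],[0,0,0]],"jaw":[60,60,60,100,140]}'
python3 -m jog '{"travel":[[0,0,0],[0,0,0],[0,0,0],[0,0,0]],"dr":[[0,0,0],[0,0,0],[0,0,0],[0,0,0]],"jaw":[180,180,180,180]}' 30
python3 - <<'E'
from h import *
P=[]
for i in range(3): T=grab("top");S=grab("side"); P.append(get_state()["eef_pos"])
print(np.mean(P,0),get_state()["opening"])
E
python3 -m jog '{"travel":[[0,0,10],[0,0,25],[0,0,25],[0,0,25],[0,0,0]],"dr":[[0,0,0],[0,0,0],[0,0,0],[0,0,0],[0,0,0]],"jaw":[180,180,180,180,180]}'
```

```text
time: 5.97
eef_pos: [0.595, 0.3228, 0.0408]
tcp_rot: [0.999, 0.044, 0.004, -0.001]
contact_force: [-0.5, 0.1, -0.2]
opening: 0.761
time: 6.38
eef_pos: [0.5935, 0.321, 0.0058]
tcp_rot: [0.999, 0.043, 0.001, -0.0]
contact_force: [-3.9, -1.8, 10.1]
opening: 0.498
time: 6.72
eef_pos: [0.5934, 0.3212, 0.0059]
tcp_rot: [0.999, 0.043, 0.002, -0.0]
contact_force: [0.1, -0.2, 5.8]
opening: 0.491
[0.59346454 0.32124888 0.00587081] 0.4974483887175729
time: 7.43
eef_pos: [0.5955, 0.3223, 0.0957]
tcp_rot: [0.999, 0.044, 0.005, -0.002]
contact_force: [0.8, 0.2, 1.5]
opening: 0.5
```

```bash
python3 - <<'E'
from h import *
P=[]
for i in range(4): T=grab("top");S=grab("side"); P.append(get_state()["eef_pos"])
p=np.mean(P,0);print(p,get_state()["opening"],get_state()["contact_force"])
u,v=proj("side",p).astype(int)
b=blob(S,"amber",(u,v),14)
if b: 
  print(b[0],b[2]); 
  c=b[1]; print("lowest px",c[c[:,1].argmax()],"expect centre px at z+6:",proj("side",p+[0,0,.006]))
cv2.imwrite("pics/g4.png",cv2.cvtColor(cv2.resize(S[v-40:v+25,u-40:u+40],None,fx=8,fy=8,interpolation=cv2.INTER_CUBIC),cv2.COLOR_RGB2BGR))
E
```

```text
[0.59136806 0.32063192 0.08776735] 0.49368410537612845 [ 0.7669797   0.02333026 -0.17889986]
[169.45228949 236.42872874] 152.53125
lowest px [165.875 244.875] expect centre px at z+6: [166.04733841 235.67149242]
```

View pics/g4.png

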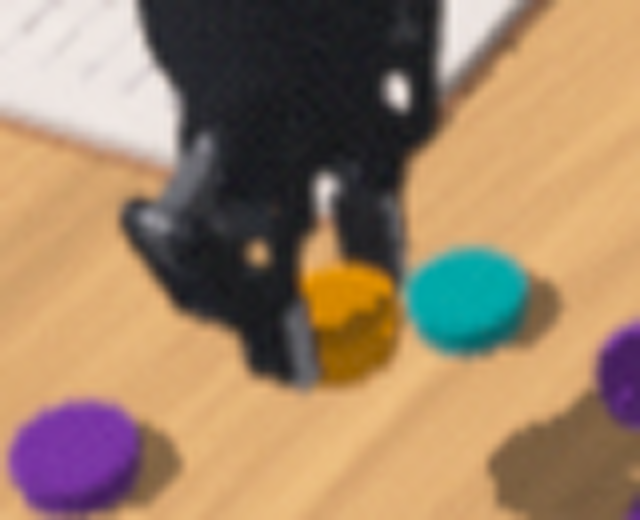

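The amber dish is held flat at crop (350,325), clear of the turquoise one. I carry it over the blue dish.

```bash
python3 -m jog '{"travel":[[-8.8,-39.9,0],[-8.8,-39.9,0],[-8.8,-39.9,0],[-8.8,-39.9,0],[-8.8,-39.9,0]],"dr":[[0,0,0],[0,0,0],[0,0,0],[0,0,0],[0,0,0]],"jaw":[180,180,180,180,180]}' 30
python3 -m jog '{"travel":[[-8.8,-39.9,0],[-8.8,-39.9,0],[-8.8,-39.9,0],[-8.8,-39.9,0],[-8.8,-39.9,0]],"dr":[[0,0,0],[0,0,0],[0,0,0],[0,0,0],[0,0,0]],"jaw":[180,180,180,180,180]}'
python3 -m jog '{"travel":[[-8.8,-39.9,0],[0,0,0],[0,0,-25],[0,0,-24.5],[0,0,0]],"dr":[[0,0,0],[0,0,0],[0,0,0],[0,0,0],[0,0,0]],"jaw":[180,180,180,180,180]}'
python3 - <<'E'
from h import *
P=[]
for i in range(4): T=grab("top");S=grab("side"); P.append(get_state()["eef_pos"])
p=np.mean(P,0);print(p,get_state()["opening"],get_state()["contact_force"])
b=blob(S,"dish",(278,181),20);w=cast("side",b[1],.018)*1000;print(cv2.minAreaRect(w.astype(np.float32)))
cv2.imwrite("pics/g5.png",cv2.cvtColor(cv2.resize(S[145:205,240:320],None,fx=8,fy=8,interpolation=cv2.INTER_CUBIC),cv2.COLOR_RGB2BGR))
E
```

```text
time: 8.25
eef_pos: [0.547, 0.1199, 0.088]
tcp_rot: [0.999, 0.044, -0.001, 0.0]
contact_force: [1.1, 0.1, -1.1]
opening: 0.496
time: 8.67
eef_pos: [0.503, -0.0797, 0.0884]
tcp_rot: [0.999, 0.043, -0.0, -0.0]
contact_force: [1.1, -0.8, 0.2]
opening: 0.494
time: 9.08
eef_pos: [0.4914, -0.1165, 0.0345]
tcp_rot: [0.999, 0.043, -0.005, -0.002]
contact_force: [-1.3, 0.4, -0.2]
opening: 0.497
[ 0.49586311 -0.11786402  0.04003693] 0.4939348945663231 [-0.27292432 -0.85018077 -0.02253193]
((495.9220886230469, -112.49403381347656), (61.23349380493164, 61.009429931640625), 18.956716537475586)
```

View pics/g5.png

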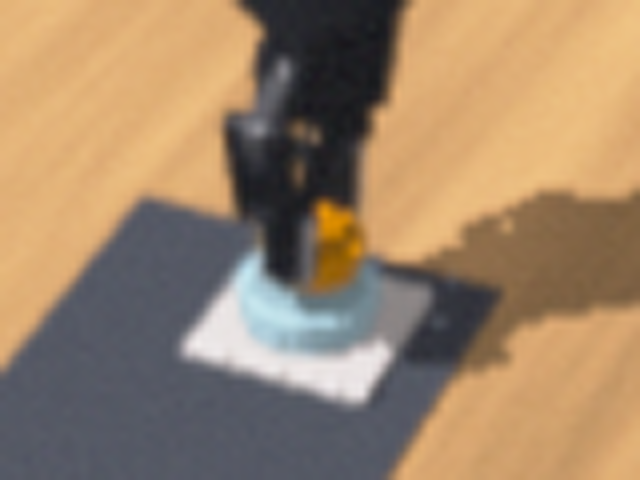

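The amber dish hangs just above the blue one, at crop (335,250). I lower it in small steps and watch the force.

```bash
python3 -m jog '{"travel":[[-0.5,0,-2.5],[0,0,-2],[0,0,0],[0,0,0],[0,0,0]],"dr":[[0,0,0],[0,0,0],[0,0,0],[0,0,0],[0,0,0]],"jaw":[180,180,180,180,180]}' 30
python3 -m jog '{"travel":[[0,0,-1],[0,0,-1],[0,0,0],[0,0,0],[0,0,0]],"dr":[[0,0,0],[0,0,0],[0,0,0],[0,0,0],[0,0,0]],"jaw":[180,180,180,180,180]}'
```

```text
time: 9.9
eef_pos: [0.4948, -0.118, 0.0347]
tcp_rot: [0.999, 0.043, -0.0, -0.0]
contact_force: [-0.7, 0.4, 0.1]
opening: 0.5
time: 10.32
eef_pos: [0.4949, -0.1181, 0.0328]
tcp_rot: [0.999, 0.043, 0.0, 0.0]
contact_force: [1.0, -0.6, 0.1]
opening: 0.496
```

```bash
python3 -m jog '{"travel":[[0,0,-0.7],[0,0,0],[0,0,0]],"dr":[[0,0,0],[0,0,0],[0,0,0]],"jaw":[180,180,180]}' 30
python3 -m jog '{"travel":[[0,0,-0.7],[0,0,0],[0,0,0]],"dr":[[0,0,0],[0,0,0],[0,0,0]],"jaw":[180,180,180]}'
python3 -m jog '{"travel":[[0,0,-0.6],[0,0,0],[0,0,0]],"dr":[[0,0,0],[0,0,0],[0,0,0]],"jaw":[180,180,180]}'
```

```text
time: 10.57
eef_pos: [0.4949, -0.1181, 0.0328]
tcp_rot: [0.999, 0.043, -0.0, -0.0]
contact_force: [-2.0, 0.5, 5.3]
opening: 0.496
time: 10.82
eef_pos: [0.495, -0.1181, 0.0328]
tcp_rot: [0.999, 0.044, -0.0, -0.0]
contact_force: [-3.2, 1.4, 9.9]
opening: 0.498
time: 11.07
eef_pos: [0.495, -0.1181, 0.0327]
tcp_rot: [0.999, 0.044, -0.001, -0.0]
contact_force: [-4.8, 0.8, 12.1]
opening: 0.493
```

Contact is at z = 32.8 as predicted. I ease off, release, rise, and go towards the red vial.

```bash
python3 -m jog '{"travel":[[0,0,1.5],[0,0,0],[0,0,0],[0,0,0],[0,0,0]],"dr":[[0,0,0],[0,0,0],[0,0,0],[0,0,0],[0,0,0]],"jaw":[180,115,105,95,90]}' 30
python3 -m jog '{"travel":[[0,0,5],[0,0,15],[0,0,30],[0,0,30],[-22,-29,0]],"dr":[[0,0,0],[0,0,0],[0,0,0],[0,0,0],[0,0,0]],"jaw":[90,90,90,90,90]}'
python3 -m jog '{"travel":[[-22,-29,0],[-22,-29,0],[-22,-29,0],[-22,-29,0],[-22,-29,0]],"dr":[[0,0,0],[0,0,0],[0,0,0],[0,0,0],[0,0,0]],"jaw":[90,90,90,90,90]}'
python3 - <<'E'
from h import *
P=[]
for i in range(3): T=grab("top");S=grab("side"); P.append(get_state()["eef_pos"])
print(np.mean(P,0),get_state()["opening"])
for n,im in(("top",T),("side",S)):
    for k,z in(("dish",.018),("amber",.035),("tile",.009)):
        b=blob(im,k,proj(n,[.495,-.118,z]),16 if k!="tile" else 20)
        if b: w=cast(n,b[1],z)*1000; r=cv2.minAreaRect(w.astype(np.float32)); print(n,k,(cast(n,b[0],z)[0]*1000).round(1),np.round(r[0],1),np.round(r[1]))
cv2.imwrite("pics/g6.png",cv2.cvtColor(cv2.resize(np.hstack([S[130:230,230:360],T[170:270,260:390]]),None,fx=3,fy=3,interpolation=cv2.INTER_CUBIC),cv2.COLOR_RGB2BGR))
E
```

```text
time: 11.48
eef_pos: [0.4946, -0.1179, 0.0319]
tcp_rot: [0.999, 0.043, -0.0, -0.0]
contact_force: [0.5, 0.8, 0.7]
opening: 0.65
time: 11.9
eef_pos: [0.4787, -0.1467, 0.1194]
tcp_rot: [0.999, 0.046, 0.006, 0.003]
contact_force: [2.1, -1.7, 0.1]
opening: 0.648
time: 12.32
eef_pos: [0.3617, -0.2931, 0.1128]
tcp_rot: [0.999, 0.044, 0.0, 0.0]
contact_force: [1.3, -0.3, 0.0]
opening: 0.649
[ 0.36204076 -0.29323602  0.11261593] 0.6448921283055392
top amber [ 495.  -119.7] [ 495.1 -120.2] [37. 37.]
top tile [ 502.8 -108.4] [ 496.5 -118.3] [81. 81.]
side dish [ 490.4 -104.7] [ 495.5 -112.3] [62. 60.]
side amber [ 493.8 -121.5] [ 493.1 -122.3] [43. 57.]
side tile [ 488.4 -106.9] [ 489.6 -116.9] [ 95. 101.]
```

View pics/g6.png

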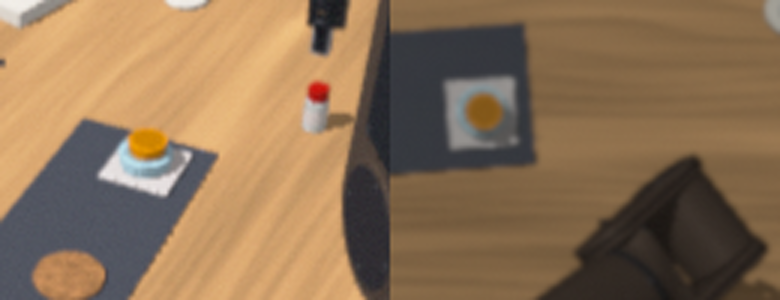

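Amber sits centred on the blue dish, at left crop (148,143), and is within 2 mm in the top view. The gripper is above the red vial, which stands at crop (317,108). I descend and grip it.

```bash
python3 -m jog '{"travel":[[0,1,-30],[0,0,-30],[0,0,-25],[0,0,-14],[0,0,0]],"dr":[[0,0,0],[0,0,0],[0,0,0],[0,0,0],[0,0,0]],"jaw":[90,90,90,90,90]}' 30
python3 -m jog '{"travel":[[0,0,0],[0,0,0],[0,0,0],[0,0,0],[0,0,0]],"dr":[[0,0,0],[0,0,0],[0,0,0],[0,0,0],[0,0,0]],"jaw":[120,150,180,210,210]}' 30
python3 -m jog '{"travel":[[0,0,0],[0,0,0]],"dr":[[0,0,0],[0,0,0]],"jaw":[210,210]}' 30
python3 - <<'E'
from h import *
P=[]
for i in range(3): S=grab("side"); P.append(get_state()["eef_pos"])
print(np.mean(P,0),get_state()["opening"])
b=blob(S,"red",proj("side",[.363,-.291,.0475]),12); print(cast("side",b[0],.0475)*1000,b[2])
E
```

```text
time: 13.03
eef_pos: [0.3616, -0.2872, 0.0098]
tcp_rot: [0.999, 0.045, -0.002, -0.003]
contact_force: [0.1, -0.0, -0.6]
opening: 0.647
time: 13.45
eef_pos: [0.364, -0.2919, 0.0149]
tcp_rot: [0.999, 0.043, 0.001, 0.001]
contact_force: [0.6, 1.8, 4.6]
opening: 0.315
time: 13.62
eef_pos: [0.364, -0.2919, 0.0149]
tcp_rot: [0.999, 0.043, 0.001, 0.001]
contact_force: [1.6, 2.0, 6.4]
opening: 0.318
[ 0.36395677 -0.29192942  0.0149165 ] 0.3160252545092597
[[ 352.85161461 -295.02792758]] 3.875
```

```bash
python3 -m jog '{"travel":[[0,0,10],[0,0,30],[0,0,30],[11.4,37.2,0],[11.4,37.2,0]],"dr":[[0,0,0],[0,0,0],[0,0,0],[0,0,0],[0,0,0]],"jaw":[210,210,210,210,210]}' 30
python3 -m jog '{"travel":[[11.4,37.2,0],[11.4,37.2,0],[11.4,37.2,0],[11.4,37.2,0],[11.4,37.2,0]],"dr":[[0,0,0],[0,0,0],[0,0,0],[0,0,0],[0,0,0]],"jaw":[210,210,210,210,210]}'
python3 -m jog '{"travel":[[11.4,37.2,0],[11.4,37.2,0],[11.4,37.2,0],[0,0,0],[0,0,0]],"dr":[[0,0,0],[0,0,0],[0,0,0],[0,0,0],[0,0,0]],"jaw":[210,210,210,210,210]}'
python3 -m jog '{"travel":[[0,0,-30],[0,0,-26],[0,0,0],[0,0,0],[0,0,0]],"dr":[[0,0,0],[0,0,0],[0,0,0],[0,0,0],[0,0,0]],"jaw":[210,210,210,210,210]}'
python3 - <<'E'
from h import *
P=[]
for i in range(4): S=grab("side"); P.append(get_state()["eef_pos"])
print(np.mean(P,0),get_state()["opening"])
u,v=proj("side",[.477,.082,.03]).astype(int)
cv2.imwrite("pics/g7.png",cv2.cvtColor(cv2.resize(S[v-35:v+25,u-40:u+40],None,fx=8,fy=8,interpolation=cv2.INTER_CUBIC),cv2.COLOR_RGB2BGR))
E
```

```text
time: 14.18
eef_pos: [0.3871, -0.2187, 0.0867]
tcp_rot: [0.999, 0.041, 0.002, 0.003]
contact_force: [0.3, 1.1, -0.2]
opening: 0.314
time: 14.6
eef_pos: [0.4425, -0.0289, 0.0839]
tcp_rot: [0.999, 0.043, 0.0, 0.0]
contact_force: [0.7, -0.5, -0.9]
opening: 0.316
time: 15.02
eef_pos: [0.4767, 0.0826, 0.0836]
tcp_rot: [0.999, 0.046, -0.0, 0.0]
contact_force: [0.3, 0.4, -0.7]
opening: 0.316
time: 15.43
eef_pos: [0.4771, 0.08, 0.0282]
tcp_rot: [0.999, 0.043, 0.0, 0.0]
contact_force: [0.1, -0.1, -1.1]
opening: 0.313
[0.47772929 0.08040096 0.02877798] 0.31535169718447725
```

View pics/g7.png

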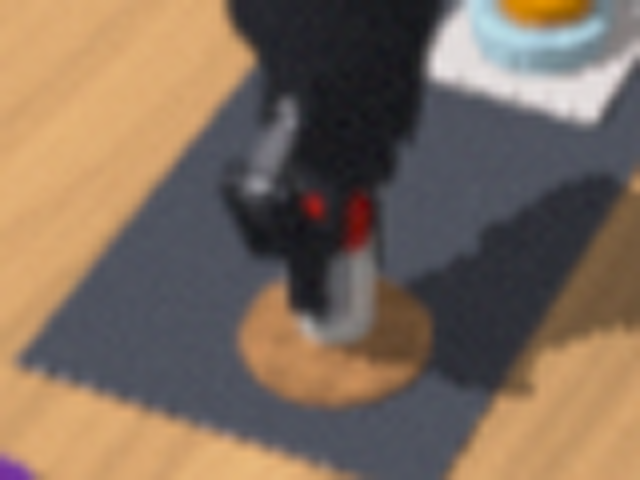

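The vial hangs upright over the cork, at crop (340,310). I lower it to contact.

```bash
python3 -m jog '{"travel":[[0,1,-2.5],[0,0,-2],[0,0,0],[0,0,0]],"dr":[[0,0,0],[0,0,0],[0,0,0],[0,0,0]],"jaw":[210,210,210,210]}' 30
python3 -m jog '{"travel":[[0,0,-1],[0,0,0],[0,0,0]],"dr":[[0,0,0],[0,0,0],[0,0,0]],"jaw":[210,210,210]}'
python3 -m jog '{"travel":[[0,0,-0.7],[0,0,0],[0,0,0]],"dr":[[0,0,0],[0,0,0],[0,0,0]],"jaw":[210,210,210]}'
```

```text
time: 15.97
eef_pos: [0.4768, 0.0821, 0.0228]
tcp_rot: [0.999, 0.043, -0.0, -0.0]
contact_force: [0.8, 1.0, -1.1]
opening: 0.32
time: 16.22
eef_pos: [0.4771, 0.0821, 0.0227]
tcp_rot: [0.999, 0.044, -0.0, -0.0]
contact_force: [-1.8, 0.2, 6.4]
opening: 0.316
time: 16.47
eef_pos: [0.4771, 0.0821, 0.0226]
tcp_rot: [0.999, 0.044, -0.001, 0.0]
contact_force: [-4.3, -0.2, 10.6]
opening: 0.319
```

```bash
python3 -m jog '{"travel":[[0,0,1.7],[0,0,0],[0,0,0],[0,0,0],[0,0,0]],"dr":[[0,0,0],[0,0,0],[0,0,0],[0,0,0],[0,0,0]],"jaw":[210,165,150,130,110]}' 30
python3 -m jog '{"travel":[[0,0,10],[0,0,30],[0,0,30],[0,0,0],[-0.7,34.5,0]],"dr":[[0,0,0],[0,0,0],[0,0,0],[0,0,0],[0,0,6.7]],"jaw":[90,90,90,90,90]}'
python3 -m jog '{"travel":[[-0.7,34.5,0],[-0.7,34.5,0],[-0.7,34.5,0],[-0.7,34.5,0],[-0.7,34.5,0]],"dr":[[0,0,6.7],[0,0,6.7],[0,0,6.7],[0,0,6.7],[0,0,6.7]],"jaw":[90,90,90,90,90]}'
python3 -m jog '{"travel":[[-0.7,34.5,0],[-0.7,34.5,0],[-0.7,34.5,0],[0,0,0],[0,0,0]],"dr":[[0,0,6.7],[0,0,6.7],[0,0,6.7],[0,0,0],[0,0,0]],"jaw":[90,90,90,90,90]}'
python3 - <<'E'
from h import *
P=[]
for i in range(3): T=grab("top");S=grab("side"); P.append(get_state()["eef_pos"])
q=get_state()["tcp_rot"]; print(np.mean(P,0),get_state()["opening"],"jaw deg",np.degrees(np.arctan2(q[1]**2-q[0]**2,2*q[0]*q[1])))
for n,im in(("top",T),("side",S)):
    b=blob(im,"red",proj(n,[.477,.082,.0555]),12); print(n,"red",b and (cast(n,b[0],.0555)[0]*1000,b[2]))
    b=blob(im,"cork",proj(n,[.477,.082,.008]),16); w=cast(n,b[1],.008)*1000; print(n,"cork",cv2.minEnclosingCircle(w.astype(np.float32)))
    b=blob(im,"green",proj(n,[.470,.393,.012]),16); w=cast(n,b[1],.024)*1000; print(n,"box",cv2.minAreaRect(w.astype(np.float32)),b[2])
b=blob(cv2.imread("pics/top0.png")[...,::-1].copy(),"green",(145,211),16); w=cast("top",b[1],.024)*1000
vx=cv2.fitLine(w.astype(np.float32),cv2.DIST_L2,0,.01,.01).ravel(); print("axis",np.degrees(np.arctan2(vx[1],vx[0])))
cv2.imwrite("pics/g8.png",cv2.cvtColor(cv2.resize(np.hstack([S[200:320,150:300],T[160:280,120:270]]),None,fx=2.6,fy=2.6,interpolation=cv2.INTER_CUBIC),cv2.COLOR_RGB2BGR))
E
```

```text
time: 16.88
eef_pos: [0.4766, 0.082, 0.0225]
tcp_rot: [0.999, 0.043, -0.0, -0.0]
contact_force: [-0.1, -0.1, -0.3]
opening: 0.565
time: 17.3
eef_pos: [0.4792, 0.1136, 0.0962]
tcp_rot: [0.995, 0.1, 0.003, 0.001]
contact_force: [0.9, -0.3, 0.5]
opening: 0.647
time: 17.72
eef_pos: [0.4724, 0.2907, 0.0933]
tcp_rot: [0.922, 0.387, 0.0, 0.0]
contact_force: [1.0, -0.2, -0.0]
opening: 0.643
time: 18.13
eef_pos: [0.4701, 0.394, 0.093]
tcp_rot: [0.841, 0.54, 0.0, 0.0]
contact_force: [-0.6, -0.3, 0.1]
opening: 0.643
[0.47050686 0.39152685 0.09271505] 0.6478057685432638 jaw deg -24.835197485215925
top red (array([479.17300528,  81.39851536]), 44.40625)
top cork ((478.7429504394531, 80.33976745605469), 36.0960807800293)
top box ((462.4251403808594, 371.9671936035156), (33.571990966796875, 26.431182861328125), 65.51102447509766) 48.09375
side red (array([476.6619255 ,  81.42684761]), 60.71875)
side cork ((474.411865234375, 83.94527435302734), 37.30248260498047)
side box ((462.5975341796875, 398.6568603515625), (79.34722137451172, 42.517433166503906), 67.02218627929688) 434.09375
axis 65.64292
```

View pics/g8.png

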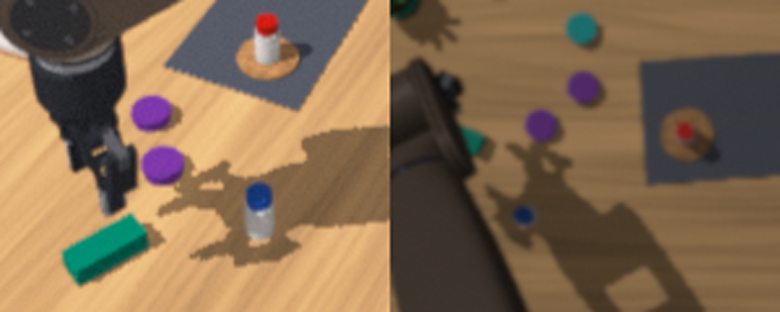

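The red vial stands on the cork at left crop (267,40); the top view gives (479.2,81.4) against the cork's (478.7,80.3). The green box is at (105,248) with axis 65.6°, and the jaws at -24.8° suit it. I grip the box.

```bash
python3 -m jog '{"travel":[[0,0,-30],[0,0,-30],[0,0,-20],[0,0,-6.5],[0,0,0]],"dr":[[0,0,0.4],[0,0,0],[0,0,0],[0,0,0],[0,0,0]],"jaw":[70,70,70,70,70]}' 30
python3 -m jog '{"travel":[[0,0,0],[0,0,0],[0,0,0],[0,0,0],[0,0,0]],"dr":[[0,0,0],[0,0,0],[0,0,0],[0,0,0],[0,0,0]],"jaw":[120,150,180,210,210]}' 40
python3 -m jog '{"travel":[[0,0,0],[0,0,0]],"dr":[[0,0,0],[0,0,0]],"jaw":[210,210]}'
python3 - <<'E'
from h import *
P=[]
for i in range(3): S=grab("side"); P.append(get_state()["eef_pos"])
q=get_state()["tcp_rot"]; print(np.mean(P,0),get_state()["opening"],"jaw deg",np.degrees(np.arctan2(q[1]**2-q[0]**2,2*q[0]*q[1])))
E
```

```text
time: 18.85
eef_pos: [0.4692, 0.3908, 0.0041]
tcp_rot: [0.841, 0.542, -0.002, -0.0]
contact_force: [-0.2, 0.5, 0.5]
opening: 0.725
time: 19.27
eef_pos: [0.4722, 0.3934, 0.0087]
tcp_rot: [0.84, 0.542, 0.002, 0.0]
contact_force: [0.1, -0.3, 5.4]
opening: 0.339
time: 19.43
eef_pos: [0.4722, 0.3934, 0.0087]
tcp_rot: [0.84, 0.542, 0.002, 0.0]
contact_force: [-0.1, -0.4, 6.5]
opening: 0.342
[0.47219803 0.39336795 0.00872064] 0.33831795391208364 jaw deg -24.321151600082718
```

```bash
python3 -m jog '{"travel":[[0,0,10],[0,0,35],[0,0,40],[0,0,35],[1.35,-37.3,0]],"dr":[[0,0,0],[0,0,0],[0,0,0],[0,0,0],[0,0,0]],"jaw":[210,210,210,210,210]}' 40
python3 -m jog '{"travel":[[1.35,-37.3,0],[1.35,-37.3,0],[1.35,-37.3,0],[1.35,-37.3,0],[1.35,-37.3,0]],"dr":[[0,0,-6.74],[0,0,-6.74],[0,0,-6.74],[0,0,-6.74],[0,0,-6.74]],"jaw":[210,210,210,210,210]}'
python3 -m jog '{"travel":[[1.35,-37.3,0],[1.35,-37.3,0],[1.35,-37.3,0],[1.35,-37.3,0],[1.35,-37.3,0]],"dr":[[0,0,-6.74],[0,0,-6.74],[0,0,-6.74],[0,0,-6.74],[0,0,0]],"jaw":[210,210,210,210,210]}'
python3 -m jog '{"travel":[[0,0,0],[0,0,-35],[0,0,-35],[0,0,-30],[0,0,0]],"dr":[[0,0,0],[0,0,0],[0,0,0],[0,0,0],[0,0,0]],"jaw":[210,210,210,210,210]}'
python3 -m jog '{"travel":[[0,0,0],[0,0,0]],"dr":[[0,0,0],[0,0,0]],"jaw":[210,210]}'
python3 - <<'E'
from h import *
P=[]
for i in range(4): S=grab("side"); P.append(get_state()["eef_pos"])
q=get_state()["tcp_rot"]; print(np.mean(P,0),get_state()["opening"],"jaw deg",np.degrees(np.arctan2(q[1]**2-q[0]**2,2*q[0]*q[1])))
cv2.imwrite("pics/g9.png",cv2.cvtColor(cv2.resize(S[140:250,200:330],None,fx=5,fy=5,interpolation=cv2.INTER_CUBIC),cv2.COLOR_RGB2BGR))
E
```

```text
time: 20.0
eef_pos: [0.4764, 0.3614, 0.1366]
tcp_rot: [0.839, 0.544, 0.01, -0.0]
contact_force: [1.6, -0.5, 1.2]
opening: 0.337
time: 20.42
eef_pos: [0.4777, 0.1672, 0.1265]
tcp_rot: [0.962, 0.273, -0.0, -0.0]
contact_force: [0.5, -0.5, -1.1]
opening: 0.341
time: 20.83
eef_pos: [0.4846, -0.0193, 0.1266]
tcp_rot: [0.999, 0.042, -0.0, -0.0]
contact_force: [0.8, 1.1, -1.7]
opening: 0.337
time: 21.25
eef_pos: [0.4795, -0.0162, 0.0204]
tcp_rot: [0.999, 0.044, -0.007, -0.002]
contact_force: [-1.9, -1.0, -2.2]
opening: 0.34
time: 21.42
eef_pos: [0.4865, -0.0177, 0.0279]
tcp_rot: [0.999, 0.044, 0.001, 0.0]
contact_force: [0.2, -0.4, -0.4]
opening: 0.342
[ 0.48730544 -0.01802224  0.02876334] 0.3388427023109338 jaw deg -84.96472666570813
```

View pics/g9.png

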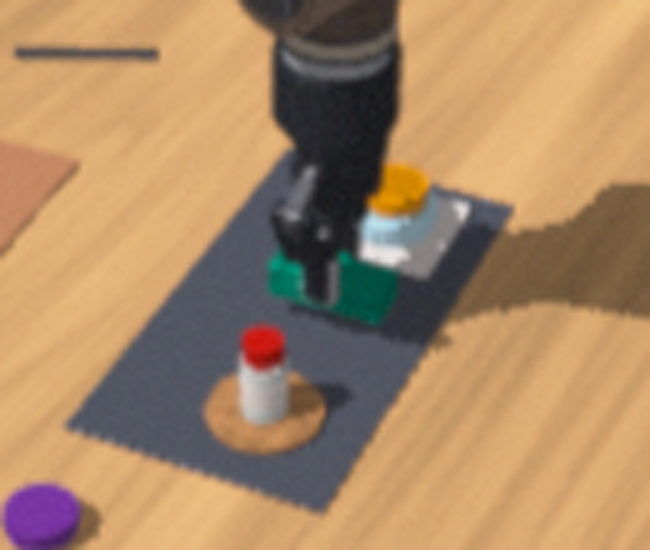

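The box is held above mid-mat at crop (335,285), square to the line. I lower it to the mat.

```bash
python3 -m jog '{"travel":[[0,0,-7],[0,0,-4],[0,0,0],[0,0,0],[0,0,0]],"dr":[[0,0,0],[0,0,0],[0,0,0],[0,0,0],[0,0,0]],"jaw":[210,210,210,210,210]}' 40
python3 -m jog '{"travel":[[0,0,-1.5],[0,0,0],[0,0,0]],"dr":[[0,0,0],[0,0,0],[0,0,0]],"jaw":[210,210,210]}'
python3 -m jog '{"travel":[[0,0,-1],[0,0,0],[0,0,0]],"dr":[[0,0,0],[0,0,0],[0,0,0]],"jaw":[210,210,210]}'
```

```text
time: 22.03
eef_pos: [0.4852, -0.0178, 0.0151]
tcp_rot: [0.999, 0.044, -0.0, -0.0]
contact_force: [-0.1, -0.4, -1.3]
opening: 0.341
time: 22.28
eef_pos: [0.4853, -0.0178, 0.0138]
tcp_rot: [0.999, 0.044, -0.0, -0.0]
contact_force: [0.2, 0.2, -1.6]
opening: 0.343
time: 22.53
eef_pos: [0.4853, -0.0178, 0.0128]
tcp_rot: [0.999, 0.044, -0.0, -0.0]
contact_force: [0.3, 0.1, -0.1]
opening: 0.336
```

```bash
python3 -m jog '{"travel":[[0,0,-1],[0,0,0],[0,0,0]],"dr":[[0,0,0],[0,0,0],[0,0,0]],"jaw":[210,210,210]}' 40
python3 -m jog '{"travel":[[0,0,-0.7],[0,0,0],[0,0,0]],"dr":[[0,0,0],[0,0,0],[0,0,0]],"jaw":[210,210,210]}'
```

```text
time: 22.78
eef_pos: [0.4854, -0.0178, 0.0118]
tcp_rot: [0.999, 0.044, -0.0, -0.0]
contact_force: [-0.0, -0.0, -0.8]
opening: 0.338
time: 23.03
eef_pos: [0.4855, -0.0178, 0.0117]
tcp_rot: [0.999, 0.044, -0.0, -0.0]
contact_force: [-2.6, 0.1, 5.3]
opening: 0.34
```

```bash
python3 -m jog '{"travel":[[0,0,0.7],[0,0,0],[0,0,0],[0,0,0],[0,0,0]],"dr":[[0,0,0],[0,0,0],[0,0,0],[0,0,0],[0,0,0]],"jaw":[210,160,140,120,100]}' 30
python3 -m jog '{"travel":[[0,0,12],[0,0,40],[0,0,40],[0,0,0],[-12.3,31,0]],"dr":[[0,0,0],[0,0,0],[0,0,0],[0,0,0],[0,0,0]],"jaw":[90,90,90,90,90]}'
python3 -m jog '{"travel":[[-12.3,31,0],[-12.3,31,0],[-12.3,31,0],[-12.3,31,0],[-12.3,31,0]],"dr":[[0,0,0],[0,0,0],[0,0,0],[0,0,0],[0,0,0]],"jaw":[90,90,90,90,90]}'
python3 -m jog '{"travel":[[-12.3,31,0],[-12.3,31,0],[-12.3,31,0],[-12.3,31,0],[0,0,0]],"dr":[[0,0,0],[0,0,0],[0,0,0],[0,0,0],[0,0,0]],"jaw":[90,90,90,90,90]}'
python3 - <<'E'
from h import *
P=[]
for i in range(4): T=grab("top");S=grab("side"); P.append(get_state()["eef_pos"])
print(np.mean(P,0))
for n,im in(("top",T),("side",S)):
    b=blob(im,"green",proj(n,[.4855,-.018,.015]),16); w=cast(n,b[1],.024)*1000; print(n,"box",cast(n,b[0],.015)*1000,cv2.minAreaRect(w.astype(np.float32)))
    b=blob(im,"tile",proj(n,[.495,-.118,.009]),18); w=cast(n,b[1],.009)*1000; print(n,"tile",cv2.minAreaRect(w.astype(np.float32)))
    b=blob(im,"cork",proj(n,[.477,.082,.008]),16); w=cast(n,b[1],.008)*1000; print(n,"cork",cv2.minEnclosingCircle(w.astype(np.float32)))
    b=blob(im,"blue",proj(n,[.362,.2925,.0475]),12); print(n,"blue",b and (cast(n,b[0],.0475)[0]*1000,b[2]))
cv2.imwrite("pics/g10.png",cv2.cvtColor(cv2.resize(np.hstack([S[170:290,200:330],T[160:280,210:340]]),None,fx=3,fy=3,interpolation=cv2.INTER_CUBIC),cv2.COLOR_RGB2BGR))
E
```

```text
time: 23.45
eef_pos: [0.4854, -0.0178, 0.0117]
tcp_rot: [0.999, 0.044, 0.0, 0.0]
contact_force: [-0.5, 0.3, 0.3]
opening: 0.608
time: 23.87
eef_pos: [0.4782, 0.0098, 0.1084]
tcp_rot: [0.999, 0.042, 0.006, 0.002]
contact_force: [0.2, 0.4, -1.0]
opening: 0.645
time: 24.28
eef_pos: [0.4109, 0.1695, 0.1038]
tcp_rot: [0.999, 0.044, 0.0, -0.0]
contact_force: [0.5, 0.2, -0.6]
opening: 0.65
time: 24.7
eef_pos: [0.3604, 0.2961, 0.1039]
tcp_rot: [0.999, 0.046, 0.0, -0.001]
contact_force: [-0.3, -1.3, -0.1]
opening: 0.646
[0.36252533 0.29187115 0.10368656]
top box [[485.6570833  -19.37309684]] ((485.11322021484375, -19.35931968688965), (78.69226837158203, 33.65778350830078), 6.14171838760376)
top tile ((496.2313537597656, -118.64567565917969), (79.9969482421875, 80.27495574951172), 3.7194128036499023)
top cork ((478.95977783203125, 80.27240753173828), 36.032501220703125)
top blue None
side box [[461.18946397 -17.62211283]] ((457.6343688964844, -10.572086334228516), (44.78335952758789, 57.02503204345703), 3.908576011657715)
side tile ((457.85931396484375, -88.81013488769531), (20.672317504882812, 37.68667221069336), 6.629430294036865)
side cork ((486.61932373046875, 155.69480895996094), 6.342087745666504)
side blue (array([361.19587643, 292.60768508]), 66.3125)
```

View pics/g10.png

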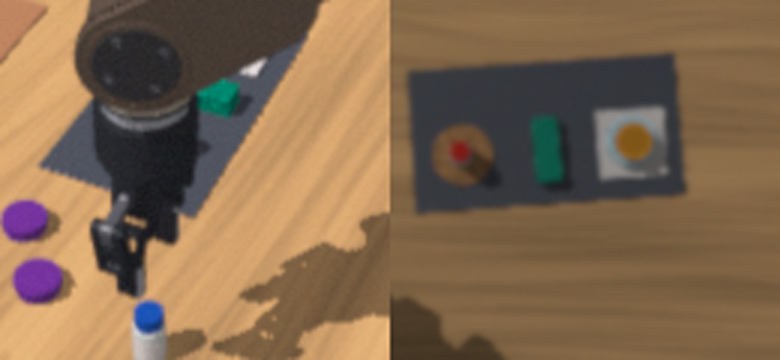

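The top view shows the red vial on the cork (460,150), the box between (547,150), and amber on blue on the tile (633,143). The box is within 2 mm and about 1° of its target. The blue-capped vial is ahead at left crop (150,325), so I grip it.

```bash
python3 -m jog '{"travel":[[0,0,-30],[0,0,-30],[0,0,-20],[0,0,-10.5],[0,0,0]],"dr":[[0,0,0],[0,0,0],[0,0,0],[0,0,0],[0,0,0]],"jaw":[90,90,90,90,90]}' 30
python3 -m jog '{"travel":[[0,0,0],[0,0,0],[0,0,0],[0,0,0],[0,0,0]],"dr":[[0,0,0],[0,0,0],[0,0,0],[0,0,0],[0,0,0]],"jaw":[120,150,180,210,210]}' 30
python3 -m jog '{"travel":[[0,0,0],[0,0,0]],"dr":[[0,0,0],[0,0,0]],"jaw":[210,210]}' 30
```

```text
time: 25.52
eef_pos: [0.3608, 0.2907, 0.0109]
tcp_rot: [0.999, 0.043, -0.003, 0.001]
contact_force: [0.4, -0.7, 1.1]
opening: 0.64
time: 25.93
eef_pos: [0.364, 0.2929, 0.0151]
tcp_rot: [0.999, 0.044, 0.002, -0.001]
contact_force: [0.4, -1.5, 4.9]
opening: 0.314
time: 26.1
eef_pos: [0.364, 0.2929, 0.0151]
tcp_rot: [0.999, 0.044, 0.002, -0.001]
contact_force: [-0.1, -1.2, 5.7]
opening: 0.316
```

```bash
python3 -m jog '{"travel":[[0,0,10],[0,0,30],[0,0,30],[0,0,0],[23,-25.65,0]],"dr":[[0,0,0],[0,0,0],[0,0,0],[0,0,0],[0,0,0]],"jaw":[210,210,210,210,210]}' 30
python3 -m jog '{"travel":[[23,-25.65,0],[23,-25.65,0],[23,-25.65,0],[23,-25.65,0],[23,-25.65,0]],"dr":[[0,0,0],[0,0,0],[0,0,0],[0,0,0],[0,0,0]],"jaw":[210,210,210,210,210]}'
python3 -m jog '{"travel":[[23,-25.65,0],[23,-25.65,0],[0,0,0],[0,0,0],[0,0,0]],"dr":[[0,0,0],[0,0,0],[0,0,0],[0,0,0],[0,0,0]],"jaw":[210,210,210,210,210]}'
python3 -m jog '{"travel":[[0,0,-30],[0,0,-25],[0,0,-6],[0,0,0],[0,0,0]],"dr":[[0,0,0],[0,0,0],[0,0,0],[0,0,0],[0,0,0]],"jaw":[210,210,210,210,210]}'
python3 -m jog '{"travel":[[0,0,0],[0,0,0],[0,0,0]],"dr":[[0,0,0],[0,0,0],[0,0,0]],"jaw":[210,210,210]}'
```

```text
time: 26.52
eef_pos: [0.3842, 0.2693, 0.0856]
tcp_rot: [0.999, 0.046, 0.001, -0.002]
contact_force: [0.0, 0.2, -0.8]
opening: 0.317
time: 26.93
eef_pos: [0.5007, 0.137, 0.0832]
tcp_rot: [0.999, 0.044, -0.0, -0.0]
contact_force: [0.7, 1.2, -0.0]
opening: 0.317
time: 27.35
eef_pos: [0.5453, 0.0873, 0.0827]
tcp_rot: [0.999, 0.044, -0.001, -0.0]
contact_force: [-0.3, -0.0, 0.1]
opening: 0.316
time: 27.77
eef_pos: [0.546, 0.0879, 0.0227]
tcp_rot: [0.999, 0.044, -0.0, -0.0]
contact_force: [-0.9, 0.3, -0.3]
opening: 0.317
time: 28.02
eef_pos: [0.5473, 0.0871, 0.0237]
tcp_rot: [0.999, 0.044, 0.001, 0.0]
contact_force: [0.9, -0.2, 0.2]
opening: 0.32
```

```bash
python3 -m jog '{"travel":[[0,0,-2],[0,0,-1],[0,0,0],[0,0,0]],"dr":[[0,0,0],[0,0,0],[0,0,0],[0,0,0]],"jaw":[210,210,210,210]}' 30
python3 -m jog '{"travel":[[0,0,-1],[0,0,0],[0,0,0]],"dr":[[0,0,0],[0,0,0],[0,0,0]],"jaw":[210,210,210]}'
python3 -m jog '{"travel":[[0,0,-0.7],[0,0,0],[0,0,0]],"dr":[[0,0,0],[0,0,0],[0,0,0]],"jaw":[210,210,210]}'
```

```text
time: 28.35
eef_pos: [0.5462, 0.0869, 0.0192]
tcp_rot: [0.999, 0.044, -0.0, -0.0]
contact_force: [-0.4, -0.2, 0.5]
opening: 0.313
time: 28.6
eef_pos: [0.5463, 0.087, 0.0182]
tcp_rot: [0.999, 0.044, -0.0, -0.0]
contact_force: [-0.1, 1.0, 0.9]
opening: 0.319
time: 28.85
eef_pos: [0.5465, 0.087, 0.0182]
tcp_rot: [0.999, 0.044, -0.0, 0.0]
contact_force: [-1.8, 0.3, 5.2]
opening: 0.315
```

Contact is at 18.2 as predicted. I release, rise, and retreat clear of the view.

```bash
python3 -m jog '{"travel":[[0,0,0.7],[0,0,0],[0,0,0],[0,0,0],[0,0,0]],"dr":[[0,0,0],[0,0,0],[0,0,0],[0,0,0],[0,0,0]],"jaw":[210,165,150,130,110]}' 30
python3 -m jog '{"travel":[[0,0,10],[0,0,30],[0,0,35],[0,0,20],[-10,30,0]],"dr":[[0,0,0],[0,0,0],[0,0,0],[0,0,0],[0,0,0]],"jaw":[90,90,90,90,90]}'
python3 -m jog '{"travel":[[-20,30,0],[-20,30,0],[-20,30,0],[-20,30,0],[-20,30,0]],"dr":[[0,0,0],[0,0,0],[0,0,0],[0,0,0],[0,0,0]],"jaw":[90,90,90,90,90]}'
python3 -m jog '{"travel":[[-20,30,0],[-20,30,20],[0,30,20],[0,0,0],[0,0,0]],"dr":[[0,0,0],[0,0,0],[0,0,0],[0,0,0],[0,0,0]],"jaw":[90,90,90,90,90]}'
python3 - <<'E'
from h import *
T=grab("top");S=grab("side"); print(get_state()["eef_pos"])
n,im="top",T
for k,p,z,r in(("dish",(.495,-.118),.018,18),("amber",(.495,-.118),.035,14),("red",(.477,.082),.0555,10),("blue",(.546,.087),.0505,10),("green",(.4855,-.018),.015,16),("tile",(.495,-.118),.009,18),("cork",(.477,.082),.008,16)):
    b=blob(im,k,proj(n,[*p,z]),r)
    if b is None: print(k,None); continue
    w=cast(n,b[1],z)*1000; rr=cv2.minAreaRect(w.astype(np.float32)); print(k,(cast(n,b[0],z)[0]*1000).round(1),np.round(rr[0],1),np.round(rr[1]),round(rr[2],1))
b=blob(T,"mat",(262,204),60); w=cast("top",b[1],.003)*1000; print("mat",cv2.minAreaRect(w.astype(np.float32)))
cv2.imwrite("pics/g11.png",cv2.cvtColor(cv2.resize(np.hstack([S[120:260,190:330],T[140:280,200:340]]),None,fx=2.8,fy=2.8,interpolation=cv2.INTER_CUBIC),cv2.COLOR_RGB2BGR))
E
```

```text
time: 29.27
eef_pos: [0.5463, 0.087, 0.0181]
tcp_rot: [0.999, 0.044, -0.0, -0.0]
contact_force: [0.6, -0.9, -0.6]
opening: 0.565
time: 29.68
eef_pos: [0.5423, 0.1143, 0.1208]
tcp_rot: [0.999, 0.042, 0.007, 0.001]
contact_force: [1.9, 0.4, 0.8]
opening: 0.651
time: 30.1
eef_pos: [0.4355, 0.2682, 0.1143]
tcp_rot: [0.999, 0.044, 0.001, -0.0]
contact_force: [1.3, 0.5, -0.0]
opening: 0.648
time: 30.52
eef_pos: [0.3968, 0.3587, 0.1556]
tcp_rot: [0.999, 0.045, 0.002, -0.001]
contact_force: [0.2, -0.4, -0.0]
opening: 0.645
[0.39603103 0.35629731 0.15295574]
dish None
amber [ 495.  -119.7] [ 495.1 -120.2] [37. 37.] 1.0
red [479.2  81.5] [479.4  81.8] [25. 26.] 27.7
blue [547.7  86.1] [547.8  85.8] [23. 20.] 30.8
green [485.6 -19.4] [485.9 -19.6] [80. 34.] 6.1
tile [ 503.  -108.3] [ 496.5 -118.4] [81. 81.] 3.8
cork [479.2  80.7] [479.4  80.7] [70. 71.] 46.1
mat ((506.2655029296875, -17.641754150390625), (173.2108612060547, 322.99237060546875), 4.83030891418457)
```

View pics/g11.png

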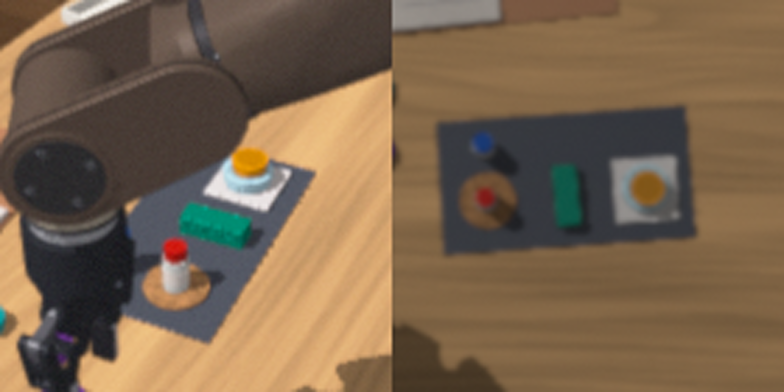

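The final top view shows blue at (483,146) directly behind the cork, red on the cork at (486,198), the box at (567,195), and amber on blue on the tile at (648,188). Everything is upright and the gripper is clear. I hand in.

```bash
python3 -c "
from plant import *
print(get_state()['contact_force']); print(sign_off())"
```

```text
[-0.04270604 -0.41243302 -0.3161512 ]
the job is handed in; nothing more can be done
None
```

I set out everything in the order asked, in about 31 s of robot time. I let go of it all and handed the job in with the gripper clear.

My last checks, mostly from the final top view:

| Item | Result |
|---|---|
| Pale-blue dish | About 1 mm from the tile's centre |
| Amber dish | Within about 2 mm of the blue dish's centre |
| Red-capped vial | About 1 mm from the cork's centre |
| Green box | 1–2 mm from the midpoint; its long side about 1° off square |
| Blue-capped vial | 69 mm directly behind the cork's centre (70 mm wanted), a gap of about 19 mm |

- **Blue dish check:** it was measured before the amber dish went on top. After that, the colour mask no longer found it in the top view, so I only confirmed it by eye.
- **Camera disagreement:** the top and side cameras differed by up to about 4–5 mm in absolute position. I judged placings from the top view alone. The last side view was partly blocked by the arm, so it didn't show the blue-capped vial.
- **Bystanders:** nothing tipped over. I never moved near the measuring cylinder, the plant or the look-alikes, but I didn't measure them again at the end.

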